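Stop the spindle, seat its face plate, release the stop

ROBOT

A 7-joint arm with a two-finger parallel gripper is mounted at the origin on a cart in front of the work surface, level with it; the furniture and walls round the work are solid. World frame = base frame: x ahead of the robot, y to its left, z up, the work surface at z = 0. Lengths are in m, angles in rad, forces in N, time in s.
With the tool pointing down it reaches from about 0.425 to 0.925 m from the base axis. Payload 6.8 kg.
Tool frame: the origin (TCP) lies between the finger pads; the fingertips stand 17 mm ahead of it and the grasp point (between the pads) lies 2 mm behind it; z points along the fingers, x is the direction in which the jaws open and shut, and the axes are right-handed (so a half turn about z gives the same grasp; the last joint's range is limited). The gripper opens to 85 mm and grips with 20 to 120 N. Pads are 22 mm wide; open, the fingers measure 114 mm over their backs; the gripper's body (76 mm by 85 mm) begins 54 mm behind the grasp point. The pads swing forward as they close: fully open they stand 13 mm farther back than shut.
Start: joints at [-1.417, 0.477, 0.022, 1.555, -0.011, 1.109, -0.083], TCP at [0.175, 0.652, 0.248] pointing down, gripper open.
Joint ranges: [-2.96, 2.96], [-0.34, 2.1], [-1.41, 1.46], [0.24, 2.44], [-1.37, 4.51], [0.17, 1.92], [-2.96, 2.96]. Speed limits (rad/s): [2.39, 2.39, 3.14, 3.14, 3.14, 3.14, 3.14].

INTERFACE

Orientations are given as a unit quaternion [w, x, y, z].
In Python, from station import readout, read_camera, get_calibration, bot, models gives the robot as it stands.
- The arm moves only by the tool carry_out, never from a script. Its argument "deltas" is a list of rows, each a list of 2 entries, a list of its own where there are three numbers: the shift along the tool's x, y, z in cm, then the turn about the tool's z in degrees. A call has 1 to 10 rows; each row is the pose to reach, as a shift and turn from the pose measured when the call began, along the tool's axes at that moment; what a row does not reach only later rows make up. A row lasts 1/8 s, in which the tool goes at most 62.5 mm and 10.7 degrees, less where a joint would pass 70% of its speed; a pose out of reach is approached as far as the arm can. A call with a gripper value outside its range is refused whole. "hand" is the opening, from 0 (shut) to 1 (fully open), set as the call begins (left out, the last holds). The fingers move at their own pace and stop on an object; "newtons" is the grip in N (left out, the last holds). Time passes only in rows, so rows that repeat a pose let the fingers close. It gives the time, the measured TCP pose, the force and the opening at its end, in the units of the state.
- readout.get_obs(): the state, without advancing time (a new reading comes with each control period).
- read_camera(name): name is "scene" or "top" or "wrist"; returns the picture (384x512x3 uint8, red, green, blue); there is no depth.
- get_calibration(name): a dict with "fov_y" (degrees; the focal length in pixels is half the picture's height over the tangent of half this angle, whatever the lens; pixels are square), "cx", "cy" (the principal point, pixels), "world_from_camera" (4x4, takes a point from camera to world coordinates). Camera axes: x right, y down, z forward; pixel columns grow to the right and rows downward; lengths in m; the calibration is good to about 2 mm. A picture is of the moment at which its call begins: read the wrist's pose just before it. get_calibration takes no time and is no camera call; for the wrist camera it gives the pose at the moment of the call.
- bot.hand_in(): hands the job in, once; it reports no verdict.
Trained networks look in the newest picture that a camera, given by its name, has taken for a name from the list of things; names that differ only in an ending like _2 or _b are one class to them, and where a whole thing is asked for, a point or a joint stands for the part that bears it (a point fixed in the world has none). Each returns a list of dicts, best first, with "score" (0 to 1); they miss things now and then, are a little off and sometimes report something else, mostly with a low value. They report only what shows in the picture. A call takes as long as a camera call.
- models.spot_in(query, camera): "centre" ([row, column] in pixels, amid what is visible of it).
The state is a dict: "t": time; "q": joint angles; "joint_vel": joint speeds; "joint_torque": joint torques, N m; "eef_pos": TCP position; "tool_rot": TCP orientation; "contact_force": force on the tool from outside, world axes, zero at the start; "torque": the same for the moment, N m; "gripper_width": opening from 0.0 (shut) to 1.0 (fully open).
Only numpy, scipy, OpenCV 4.12 (cv2) and the standard library are available. Lean on these libraries where they do the work, as an engineer would, in place of code of your own. Each camera call takes 0.05 s, during which the arm holds its last target. There are 200 camera calls.

TASK

The round face plate is perched on the tips of the spindle's four studs instead of sitting over them. Push the spindle unit's mushroom stop in until it latches, then, with the stop latched, turn the face plate on the spindle, without lifting it off, until it drops over the studs and sits flat on the spindle flange, and last turn the mushroom head clockwise to release it, so that it springs fully out again. Do not knock the spanner, the bearing or the tape measure about.

Things in the scene. Friction and masses are not known exactly. Their poses are not given: they have to be found in the camera images.
- machine: Bench spindle unit, fixed: grey foot flange 154 (x) x 250 (y) x 10 mm, housing 120 x 240 mm, flat top 55 mm above the table. Origin at the centre of its underside, on the table; x along its short side, y along its long side, z up. The upright spindle stands at y = +65 mm, the mushroom stop at y = -65 mm, both at x = 0.
- spindle_face (a point): Point on the spindle axis at the upper face of its round flange (82 mm across), 67 mm above the table; axes as the machine's. The spindle does not turn. From the face rise a central spigot 24 mm across, 25 mm high, and four studs 8 mm across, 12 mm high, at 90 degrees on a 28.3 mm radius. This frame does NOT tell the studs' angle (it can be any); the plate hides them.
- face_plate: Loose round metal disc, 84 mm across, 8 mm thick, about 0.4 kg, bored for the spigot (0.75 mm play). Origin at the centre of its underside, z up. Four stud holes 12 mm across at x, y = +-20 mm. It starts on the spigot with the origin 12 mm above the flange face, on the stud tips, 0.25 to 1.3 rad of turn from the next fit either way (it fits every 90 degrees). Seated: origin at the flange face.
- collar_top (a point): Centre of the top of the face plate's hollow square collar (36 x 36 mm, 22 mm high, standing on the disc, flats square to the plate's x and y): 30 mm above the plate's origin, axes as the plate's. Turn the plate by this collar. Held loosely, the plate drops by its own weight within about 0.05 rad of a fit; it may hang a little cocked on the studs until pushed flat (about 12 N).
- stop_top (a point): Centre of the top of the black mushroom stop: ribbed round head 40 mm across, 22 mm high, to be gripped round its rim. 107 mm above the table when out, 99 mm when latched in. Under the head 12 mm of free stem (4 mm when in), then a bush 30 to 42 mm across, 18 mm high, on the housing. z up; x and y turn with the head; a light bar on the head lies along its x.
- stop_push (a joint): Travel of the mushroom stop: 0 out, 0.008 m fully in. Pushing takes about 14 N at first, less further in; past about 5 mm it snaps on to a hard end and latches (held in with about 5 N).
- stop_turn (a joint): Turn of the mushroom head, clockwise from above: 0 at rest, 1.4 rad at its end stop, sprung back (about 0.13 N m). When latched in, a ramp inside drives the head outward from about 0.45 rad on (3 mm at 0.95 rad, 5 mm at 1.25): let it slip in the grip or rise with it. Past about 0.95 rad (1.2 is sure) it is free: let go, it springs fully out and turns back.
- spanner: Bystander: open-ended spanner 177 x 49 x 8 mm lying on the table in front of the machine. Origin at the centre of its underside, x along it.
- bearing: Bystander: ball bearing 42 mm across, 12 mm high, lying flat beside the machine's stop end. Origin at the centre of its underside.
- tape_measure: Bystander: tape measure 42 x 88 x 62 mm standing beside the machine's spindle end. Origin at the centre of its underside.

How it is judged:
On the way, in this order (a step that is already met when the one before it is completed fails the run):
1. the stop is pushed in and stays latched with the hand off it (value of joint stop_push above 0.006 m and contact force between each of the arm, the fingers and stop_push below 0.2 N), for 0.3 s.
2. the face plate is down over the studs while the stop is still latched in (value of joint stop_push above 0.006 m and z of face_plate in the frame of spindle_face below 0.0025 m and horizontal distance between face_plate and spindle_face below 0.004 m), for 0.2 s.
3. the mushroom head is turned clockwise (by 0.6 rad or more) (value of joint stop_turn above 0.6 rad).
At the end, for the whole second after the job is handed in: The mushroom stop is fully out again (within 1.5 mm) and turned back (within 0.1 rad), and the face plate lies at rest, flat on the spindle flange over its studs (within 2.5 mm of the face, 4 mm of the axis, tilt under 0.04 rad) (value of joint stop_push below 0.0015 m and value of joint stop_turn below 0.1 rad and z of face_plate in the frame of spindle_face below 0.0025 m and horizontal distance between face_plate and spindle_face below 0.004 m and angle between face_plate's own z axis and vertical below 0.04 rad and linear speed of face_plate below 0.02 m/s); the robot touches nothing.
It fails at once if the face plate is lifted off its spindle (z of face_plate in the frame of spindle_face above 0.03 m).
It fails at once if the spanner is knocked more than 30 mm away (distance of spanner from where it was at the start of the episode above 0.03 m).
It fails at once if the bearing is knocked more than 30 mm away (distance of bearing from where it was at the start of the episode above 0.03 m).
It fails at once if the tape measure is knocked more than 30 mm away (distance of tape_measure from where it was at the start of the episode above 0.03 m).
It also fails if it takes over 64 s, if anything falls off the work surface, if the arm or the gripper's body presses on something with over 40 N, if the wrist force passes 120 N, or if a joint passes its speed limit or range.

## Working session

There is one attempt and no reset: what is moved stays moved. The work goes in short steps, Python scripts to look and compute and a tool call to move; the robot and the scene stay as the last step left them, time stands still between calls to the robot, and variables do not carry over. Pictures are saved under pics/ and viewed, about 8 in all and at most 12, crops included, and the job is handed in when it is done.

Besides the shell and the picture viewer there is one more tool, called after ">>>" by a JSON object that holds its "api" and its "payload". carry_out: Moves the arm, as the interface text tells. Its arguments: {"type":"object","properties":{"deltas":{"type":"array"},"hand":{"type":"number"},"newtons":{"type":"number"}},"required":["deltas"]}

```bash
mkdir -p pics
cat > h.py <<'E'
import numpy as np, cv2
from station import readout, read_camera, get_calibration, bot, models
from scipy.spatial.transform import Rotation as R
def ray(c,rc):
    k=get_calibration(c); f=192/np.tan(np.radians(k['fov_y'])/2); T=np.array(k['world_from_camera'])
    d=T[:3,:3]@np.array([(rc[1]-k['cx'])/f,(rc[0]-k['cy'])/f,1]); return T[:3,3],d
def at(c,rc,z):
    o,d=ray(c,rc); return o+d*(z-o[2])/d[2]
def proj(c,p):
    k=get_calibration(c); f=192/np.tan(np.radians(k['fov_y'])/2); T=np.array(k['world_from_camera'])
    q=T[:3,:3].T@(np.array(p)-T[:3,3]); return k['cy']+f*q[1]/q[2],k['cx']+f*q[0]/q[2]
def pose():
    o=readout.get_obs(); r=np.array(o['tool_rot']); return np.array(o['eef_pos']),R.from_quat(r[[1,2,3,0]]),o
def snap(c,n):
    im=read_camera(c); cv2.imwrite(f'pics/{n}.png',im[:,:,::-1]); return im
E
python3 - <<'E'
from h import *
p,r,o=pose(); print(p,r.as_matrix().round(3),o['t'],o['gripper_width'])
ims=[]
H=dict(machine=.05,face_plate=.087,collar_top=.109,stop_top=.107,spanner=.004,bearing=.006,tape_measure=.03)
for c in('top','scene'):
    ims.append(snap(c,c)); print(c,get_calibration(c)['world_from_camera'])
    for n,z in H.items():
        for d in models.spot_in(n,c)[:2]: print(n,np.round(d['centre'],1),round(d['score'],2),at(c,d['centre'],z).round(4))
cv2.imwrite('pics/a.png',cv2.resize(np.vstack(ims),None,fx=.78,fy=.78)[:,:,::-1])
E
```

```text
[0.17454502 0.65143753 0.24733399] [[ 0.259  0.966 -0.   ]
 [ 0.966 -0.259 -0.002]
 [-0.002  0.    -1.   ]] 0.0 0.998654393319123
top [[ 0.01694241 -0.99579223  0.09005996  0.40466065]
 [-0.99978619 -0.01580441  0.01333428  0.24665382]
 [-0.01185483 -0.09026662 -0.99584708  0.94389436]
 [ 0.          0.          0.          1.        ]]
machine [181.  283.6] 0.79 [0.5176 0.1788 0.05  ]
machine [172.3 304.2] 0.46 [0.5409 0.1263 0.05  ]
face_plate [179.  253.1] 0.7 [0.5167 0.2565 0.087 ]
face_plate [180.7 282.7] 0.17 [0.5136 0.1838 0.087 ]
collar_top [183.1 251.9] 0.98 [0.5039 0.259  0.109 ]
collar_top [170.5 304.5] 0.55 [0.5362 0.1335 0.109 ]
stop_top [176.1 305.7] 0.63 [0.523  0.1303 0.107 ]
spanner [234. 276.] 0.95 [0.3814 0.1942 0.004 ]
bearing [156.8 329.4] 0.55 [0.5908 0.0527 0.006 ]
tape_measure [187.7 196.3] 0.56 [0.4989 0.4056 0.03  ]
tape_measure [174.5 304.9] 0.31 [0.5381 0.1217 0.03  ]
scene [[ 0.8850553  -0.30178875  0.35440185  0.19783616]
 [-0.4654754  -0.56868072  0.678185   -0.35252066]
 [-0.0031271  -0.76519657 -0.64378912  0.65446468]
 [ 0.          0.          0.          1.        ]]
machine [229.8 275.3] 0.71 [0.506  0.1504 0.05  ]
face_plate [191.3 250.3] 0.71 [0.4979 0.2573 0.087 ]
face_plate [232.9 277.8] 0.46 [0.4873 0.1094 0.087 ]
collar_top [189.8 252.4] 0.63 [0.493  0.2362 0.109 ]
stop_top [216.7 289.2] 0.74 [0.5221 0.1226 0.107 ]
spanner [253.1 220.4] 0.81 [0.3829 0.1833 0.004 ]
bearing [259.3 330.4] 0.54 [0.5913 0.0507 0.006 ]
tape_measure [177.9 226.9] 0.55 [0.4975 0.3992 0.03  ]
```

View pics/a.png

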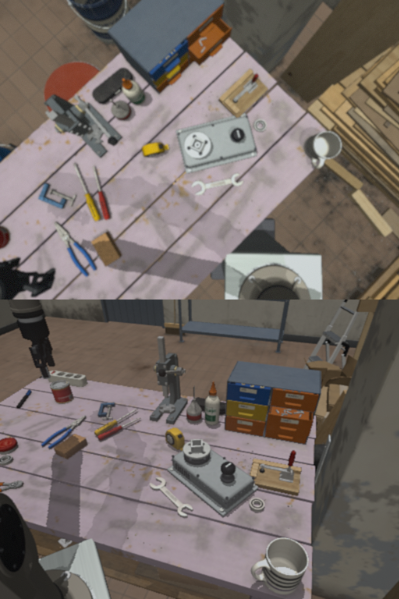

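>>> {"api": "carry_out", "payload": {"deltas": [[[-4,5,-1],0],[[-8,10,-2],0],[[-12,15,-3],0],[[-16,20,-4],0],[[-20,25,-5],0],[[-24,30,-5],0],[[-28,35,-5],0],[[-32,40,-5],0],[[-35,43.5,-5],0],[[-35,43.5,-5],0]], "hand": 0.4}}

```text
t: 2.05
eef_pos: [0.507, 0.1956, 0.2987]
tool_rot: [0.001, 0.796, 0.605, 0.0]
contact_force: [-0.7, 1.5, 0.0]
gripper_width: 0.401
```

Run:
```python
from h import *
p,r,o=pose(); print(p,r.as_matrix().round(3),o['t'],o['gripper_width'],o['q'],o['contact_force'])
im=snap('wrist','w1'); k=get_calibration('wrist'); T=np.array(k['world_from_camera']); print(k['fov_y'],T.round(3), 'cam in tool',(r.inv().apply(T[:3,3]-p)).round(4))
for n,z in dict(face_plate=.087,collar_top=.109,stop_top=.107,machine=.05).items():
    for d in models.spot_in(n,'wrist')[:2]: print(n,np.round(d['centre'],1),round(d['score'],2),at('wrist',d['centre'],z).round(4))
```

```text
[0.50703857 0.19562828 0.29873518] [[ 0.268  0.963  0.002]
 [ 0.963 -0.268 -0.002]
 [-0.001  0.002 -1.   ]] 2.05 0.4013591277648984 [-0.73017449  0.21273093  0.2902348   1.82769848 -0.06506851  1.10976493
  0.88189072] [-6.97964956e-01  1.47916837e+00  6.49297312e-04]
64.2191013712563 [[ 0.265  0.928  0.262  0.439]
 [ 0.964 -0.255 -0.072  0.218]
 [-0.     0.272 -0.962  0.424]
 [ 0.     0.     0.     1.   ]] cam in tool [ 0.0033 -0.0711 -0.1257]
face_plate [144.8 296.7] 0.84 [0.4912 0.2569 0.087 ]
collar_top [143.5 295.9] 0.8 [0.4854 0.2552 0.109 ]
collar_top [208.9 201.5] 0.34 [0.528  0.1404 0.109 ]
stop_top [205.9 202.1] 0.8 [0.5252 0.1422 0.107 ]
machine [168.8 235.3] 0.62 [0.5052 0.1826 0.05  ]
```

View pics/w1.png

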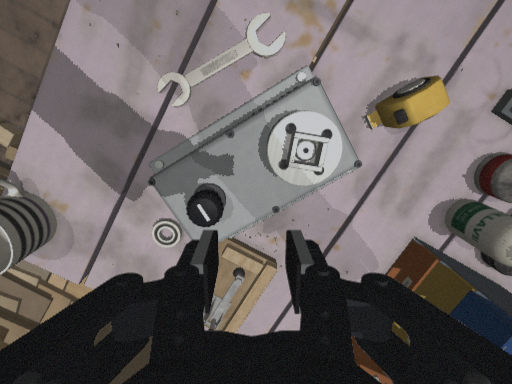

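Run:
```python
import cv2,numpy as np
im=cv2.imread('pics/w1.png')
a=cv2.resize(im[100:195,255:355],None,fx=4,fy=4,interpolation=cv2.INTER_CUBIC)
b=cv2.resize(im[165:260,155:255],None,fx=4,fy=4,interpolation=cv2.INTER_CUBIC)
cv2.imwrite('pics/w1c.png',np.hstack([a,b]))
```

```text
(no output)
```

View pics/w1c.png

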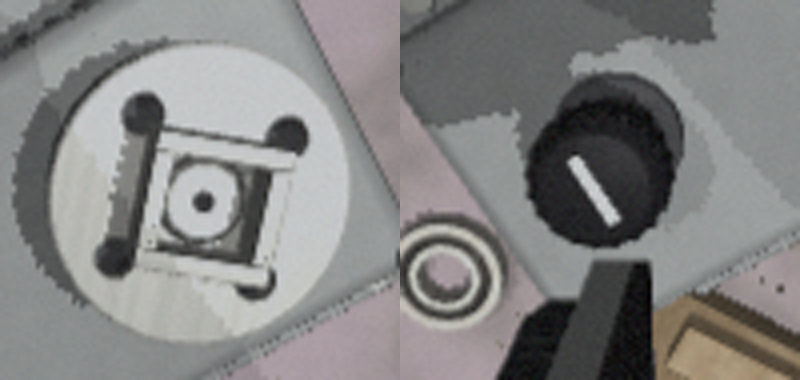

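Run:
```python
from h import *
L=lambda x,y,z:at('wrist',(100+y/4-.4,255+x/4-.4),z)[:2]
M=lambda x,y,z:at('wrist',(165+y/4-.4,155+(x-400)/4-.4),z)[:2]
print('disc',L(199,192.5,.087),'spigot',L(203,203,.092))
C=np.array([L(*q,.109) for q in[(160,128),(298,157),(275,278),(138,262)]]);print('collar',C.mean(0),C-C.mean(0))
Hh=np.array([L(*q,.087) for q in[(143,112),(288,135),(114,257)]]);print('holes',Hh,(Hh[1]+Hh[2])/2)
a,b=M(570,160,.107),M(615,222,.107);print('bar',(a+b)/2,b-a,'sil',M(600,172,.1))
for d in (Hh[1]-Hh[0],Hh[2]-Hh[0]):print(np.linalg.norm(d),np.degrees(np.arctan2(d[1],d[0])))
print('rim',[M(*q,.107) for q in[(528,175),(672,175),(600,245)]])
```

```text
disc [0.49522091 0.26621956] spigot [0.49742462 0.26600548]
collar [0.49637409 0.26718359] [[-0.02344809 -0.00998144]
 [-0.00730857  0.02243987]
 [ 0.02205603  0.01064176]
 [ 0.00870063 -0.02310019]]
holes [[0.47008807 0.25618508]
 [0.48616637 0.29287543]
 [0.50671758 0.23950069]] [0.49644198 0.26618806]
bar [0.53253056 0.14082192] [0.02038103 0.00655736] sil [0.52972969 0.14271518]
0.04005862932358934 66.33620376640366
0.04025033668815647 -24.488807147732377
rim [array([0.52350742, 0.12513981]), array([0.53360717, 0.16318406]), array([0.54817462, 0.1380697 ])]
```

>>> {"api": "carry_out", "payload": {"deltas": [[[-2.2,1.9,3],0],[[-4.5,3.7,6],0],[[-4.5,3.7,11],0],[[-4.5,3.7,15],0],[[-4.5,3.7,16.5],0],[[-4.5,3.7,16.5],0],[[-4.5,3.7,16.5],0]], "hand": 0}}

```text
t: 3.18
eef_pos: [0.5286, 0.151, 0.1348]
tool_rot: [-0.0, 0.792, 0.61, 0.001]
contact_force: [-0.1, 0.2, 0.4]
gripper_width: -0.001
```

Run:
```python
from h import *
snap('scene','s2');im=snap('wrist','w2')
a=cv2.imread('pics/s2.png')[150:290,190:376]; print(proj('wrist',(.531,.142,.107)),proj('wrist',(.4965,.2665,.109)))
cv2.imwrite('pics/v2.png',np.hstack([im[:,:,::-1],cv2.resize(a,(510//2*1,384//2*1)).repeat(2,0)]) [:,:760])
p,r,o=pose();print(p)
```

```text
(np.float64(244.3790515504447), np.float64(235.57060276574023)) (np.float64(122.71455088593993), np.float64(463.6586443238012))
[0.52858903 0.15079707 0.13477213]
```

View pics/v2.png

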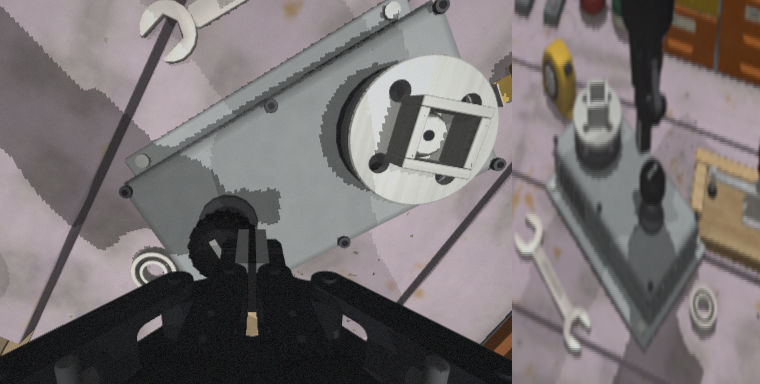

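>>> {"api": "carry_out", "payload": {"deltas": [[[-1,0.6,0.2],0],[[-1,0.6,0.6],0],[[-1,0.6,0.6],0]]}}

```text
t: 3.65
eef_pos: [0.5317, 0.1393, 0.1285]
tool_rot: [-0.0, 0.793, 0.61, 0.001]
contact_force: [0.5, 0.5, 0.0]
gripper_width: -0.002
```

>>> {"api": "carry_out", "payload": {"deltas": [[[0,0,0.3],0],[[0,0,0.5],0],[[0,0,0.7],0],[[0,0,0.9],0],[[0,0,1.1],0],[[0,0,1.25],0],[[0,0,1.3],0],[[0,0,1.3],0]]}}

```text
t: 4.65
eef_pos: [0.5317, 0.1394, 0.116]
tool_rot: [-0.0, 0.793, 0.61, 0.001]
contact_force: [-1.5, -0.4, 7.2]
gripper_width: 0.001
```

>>> {"api": "carry_out", "payload": {"deltas": [[[0,0,0.15],0],[[0,0,0.3],0],[[0,0,0.3],0]]}}

```text
t: 5.03
eef_pos: [0.532, 0.1395, 0.1156]
tool_rot: [-0.001, 0.793, 0.61, 0.002]
contact_force: [-10.1, -2.6, 28.5]
gripper_width: 0.004
```

>>> {"api": "carry_out", "payload": {"deltas": [[[0,0,-4],0],[[0,0,-8],0],[[0,0,-8],0],[[4,-2,-8],3],[[8,-4.5,-8],6],[[11.4,-6.7,-8],9],[[11.4,-6.7,-8],9],[[11.4,-6.7,-8],9]], "hand": 0.65}}

```text
t: 6.02
eef_pos: [0.4961, 0.2659, 0.1951]
tool_rot: [-0.001, 0.838, 0.546, 0.001]
contact_force: [-0.0, -0.2, -0.9]
gripper_width: 0.648
```

Run:
```python
from h import *
im=snap('wrist','w3'); p,r,o=pose();print(p,r.as_matrix()[:2,:2].round(3),o['gripper_width'])
print(proj('wrist',(.532,.140,.099)),proj('wrist',(.4965,.2665,.109)))
a=snap('scene','s3')[160:270,200:350]
cv2.imwrite('pics/v3.png',np.hstack([im,cv2.resize(a,(288,211)) if 0 else cv2.copyMakeBorder(cv2.resize(a,(280,205)),0,179,0,0,0)])[:,:,::-1])
```

```text
[0.49650369 0.26523599 0.19528427] [[ 0.406  0.914]
 [ 0.914 -0.406]] 0.6527077520818544
(np.float64(295.28853560895914), np.float64(130.33594717295705)) (np.float64(203.08629745017632), np.float64(251.75389187340252))
```

View pics/v3.png

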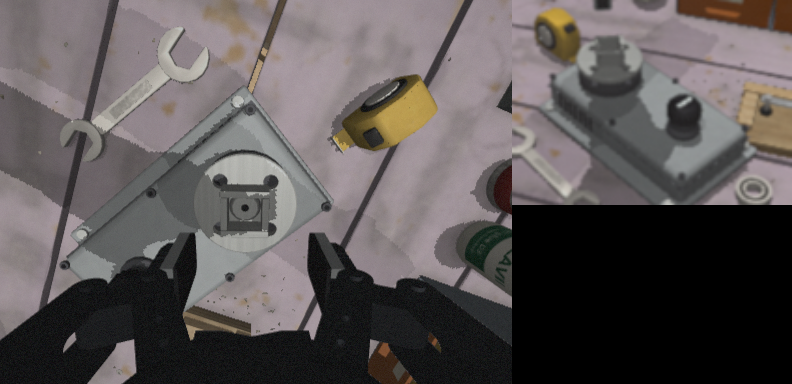

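>>> {"api": "carry_out", "payload": {"deltas": [[[-0.2,0.2,4],0],[[-0.2,0.2,7],0],[[-0.2,0.2,8.5],0],[[-0.2,0.2,9],0],[[-0.2,0.2,9],0]]}}

```text
t: 6.75
eef_pos: [0.4983, 0.2626, 0.106]
tool_rot: [-0.001, 0.839, 0.545, 0.001]
contact_force: [-0.3, -0.2, 0.3]
gripper_width: 0.649
```

Run:
```python
from h import *
im=snap('wrist','w4'); p,r,o=pose();print(p,o['gripper_width'],o['contact_force'],o['q'])
a=snap('scene','s4')[150:260,200:350]
cv2.imwrite('pics/v4.png',np.hstack([im,cv2.copyMakeBorder(cv2.resize(a,(280,205)),0,179,0,0,0)])[:,:,::-1])
```

```text
[0.49849583 0.26279519 0.10637127] 0.6488116514403988 [0.68776601 0.11849951 0.11837489] [-0.79699666  0.48140987  0.25882147  1.96007629 -0.18320692  0.71856921
  0.72350935]
```

View pics/v4.png

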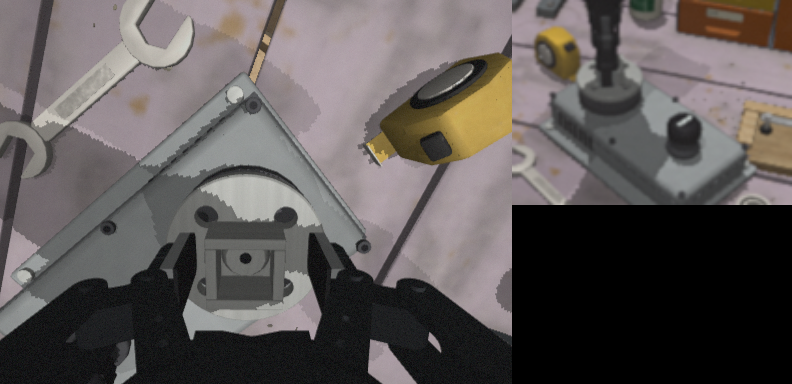

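>>> {"api": "carry_out", "payload": {"deltas": [[[-0.2,0,0.1],0],[[-0.2,0,0.1],0],[[-0.2,0,0.1],3],[[-0.2,0,0.1],6],[[-0.2,0,0.1],9],[[-0.2,0,0.1],12],[[-0.2,0,0.1],15],[[-0.2,0,0.1],18],[[-0.2,0,0.1],21],[[-0.2,0,0.1],24]], "hand": 0.46, "newtons": 20}}

```text
t: 8.1
eef_pos: [0.498, 0.2611, 0.1057]
tool_rot: [-0.001, 0.934, 0.358, 0.002]
contact_force: [-0.0, -0.4, -1.4]
gripper_width: 0.462
```

Run:
```python
from h import *
im=snap('wrist','w5'); p,r,o=pose();print(p,o['gripper_width'],o['contact_force'],o['torque'],o['q'][6])
print(np.degrees(np.arctan2(*r.as_matrix()[[1,0],0])))
cv2.imwrite('pics/v5.png',im[130:,100:420,::-1])
```

```text
[0.49799635 0.26110752 0.10568649] 0.46020464849115966 [ 0.72483825 -0.90885057 -0.29288237] [-0.14759655 -0.13614629  0.00398552] 0.3777662774531155
41.80158279247699
```

View pics/v5.png

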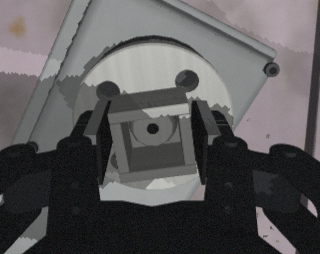

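>>> {"api": "carry_out", "payload": {"deltas": [[[0,0,0],3],[[0,0,0],6],[[0,0,0],9],[[0,0,0],12],[[0,0,0],15],[[0,0,0],18],[[0,0,0],21],[[0,0,0],24],[[0,0,0],27]]}}

```text
t: 9.28
eef_pos: [0.4989, 0.2617, 0.106]
tool_rot: [-0.002, 0.992, 0.129, 0.003]
contact_force: [3.7, 1.4, -2.3]
gripper_width: 0.463
```

```bash
cat > l.py <<'E'
from h import *
import sys
im=snap('wrist',sys.argv[1]); p,r,o=pose();print(p,o['gripper_width'],o['contact_force'],o['torque'],o['q'][6])
print(np.degrees(np.arctan2(*r.as_matrix()[[1,0],0])))
cv2.imwrite('pics/v%s.png'%sys.argv[1],im[130:,100:420,::-1])
E
python3 l.py 6
```

```text
[0.49896125 0.26161707 0.10603666] 0.45937466196785726 [ 3.06280667  0.38705105 -1.20025771] [ 0.11925183 -0.53964522  0.02201235] -0.007980817450779958
14.656911733455985
```

View pics/v6.png

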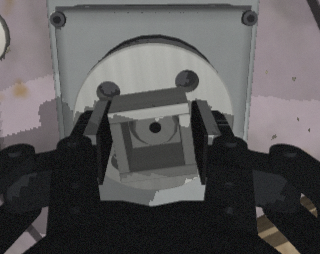

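>>> {"api": "carry_out", "payload": {"deltas": [[[0,0,0],3],[[0,0,0],6],[[0,0,0],9],[[0,0,0],12],[[0,0,0],15]]}}

```text
t: 9.95
eef_pos: [0.4999, 0.2621, 0.1064]
tool_rot: [-0.003, 1.0, -0.003, 0.004]
contact_force: [3.7, 1.8, -1.5]
gripper_width: 0.458
```

```bash
cat >> l.py <<'E'
g=lambda n:cv2.imread(f'pics/{n}.png',0)[220:300,205:305].astype(float)
print('diff w6',abs(g(sys.argv[1])-g('6')).mean(),'w5-w6',abs(g('w5')-g('6')).mean())
E
python3 l.py 7
```

```text
[0.49988011 0.26211619 0.10636419] 0.4559483052733823 [ 2.52095175  0.13869225 -2.19683802] [ 0.12100809 -0.65498523  0.09586175] -0.22056540147277648
-0.4554717374192646
diff w6 6.148625 w5-w6 9.318
```

>>> {"api": "carry_out", "payload": {"deltas": [[[0,0,0],3],[[0,0,0],6],[[0,0,0],9],[[0,0,0],12]]}}

```text
t: 10.5
eef_pos: [0.5006, 0.2626, 0.1067]
tool_rot: [-0.003, 0.994, -0.108, 0.004]
contact_force: [3.1, 1.4, -1.8]
gripper_width: 0.46
```

```bash
python3 l.py 8
```

```text
[0.50054982 0.26265625 0.10666784] 0.46021040414411535 [ 3.47607793  0.4182162  -0.10796862] [ 0.22045836 -0.49499963 -0.01463818] -0.3893525847257636
-12.535206092181689
diff w6 22.167875 w5-w6 9.318
```

Image difference jumped; look.

View pics/v8.png

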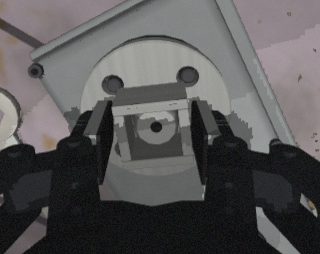

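>>> {"api": "carry_out", "payload": {"deltas": [[[0,0,0],0],[[0,0,0.6],0],[[0,0,1],0],[[0,0,1.3],0],[[0,0,1.3],0]], "hand": 0.5}}

```text
t: 11.18
eef_pos: [0.5005, 0.2626, 0.0933]
tool_rot: [-0.003, 0.994, -0.109, 0.004]
contact_force: [0.5, -0.3, -0.5]
gripper_width: 0.503
```

>>> {"api": "carry_out", "payload": {"deltas": [[[0,0,0.2],0],[[0,0,0.4],0],[[0,0,0.5],0],[[0,0,0.5],0]]}}

```text
t: 11.68
eef_pos: [0.5004, 0.2626, 0.0902]
tool_rot: [-0.004, 0.994, -0.109, 0.003]
contact_force: [-5.9, -2.6, 22.5]
gripper_width: 0.499
```

>>> {"api": "carry_out", "payload": {"deltas": [[[0,0,-3],0],[[0,0,-7],0],[[0,0,-10],0],[[2,3.5,-10],0],[[4,7,-10],0],[[5.7,11.2,-10],0],[[5.7,11.2,-10],0],[[5.7,11.2,-10],0]], "hand": 0.65}}

```text
t: 12.68
eef_pos: [0.5309, 0.1407, 0.1894]
tool_rot: [-0.004, 0.994, -0.109, 0.003]
contact_force: [0.1, 0.0, 0.1]
gripper_width: 0.651
```

Run:
```python
from h import *
im=snap('wrist','w9'); p,r,o=pose();print(p,r.as_matrix()[:2,:2].round(3),o['gripper_width'],o['q'][6])
print(proj('wrist',(.532,.140,.099)),proj('wrist',(.4965,.2665,.097)))
for n in('stop_top','collar_top','face_plate'):
  for d in models.spot_in(n,'wrist')[:1]:print(n,d,at('wrist',d['centre'],.099))
a=snap('scene','s9')[165:225,215:300]
cv2.imwrite('pics/v9.png',np.hstack([im,cv2.copyMakeBorder(cv2.resize(a,(280,198),interpolation=cv2.INTER_CUBIC),0,186,0,0,0)])[:,:,::-1])
```

```text
[0.53084948 0.14138894 0.18938183] [[ 0.976 -0.216]
 [-0.216 -0.976]] 0.6499880866011075 -0.24776945748713305
(np.float64(205.50642785388752), np.float64(252.82882333462203)) (np.float64(34.75761936751397), np.float64(157.45740768100092))
stop_top {'centre': [207.7, 259.0], 'score': 0.93} [0.53608413 0.13760028 0.099     ]
collar_top {'centre': [52.0, 188.7], 'score': 0.73} [0.513669   0.25202846 0.099     ]
face_plate {'centre': [47.0, 189.6], 'score': 0.95} [0.51507679 0.25465622 0.099     ]
```

View pics/v9.png

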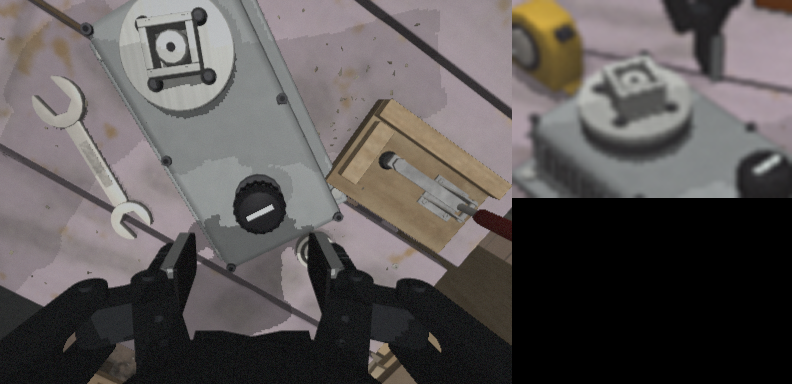

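>>> {"api": "carry_out", "payload": {"deltas": [[[0.5,0.2,4],0],[[0.5,0.2,7],0],[[0.5,0.2,8.5],0],[[0.5,0.2,9.3],0],[[0.5,0.2,9.3],0],[[0.5,0.2,9.3],0]], "newtons": 40}}

```text
t: 13.68
eef_pos: [0.5366, 0.1391, 0.0973]
tool_rot: [-0.004, 0.994, -0.108, 0.004]
contact_force: [-0.5, -0.2, 0.6]
gripper_width: 0.652
```

Run:
```python
from h import *
im=snap('wrist','w10'); p,r,o=pose();print(p,o['gripper_width'],o['contact_force'])
d=models.spot_in('stop_top','wrist')[0];q=at('wrist',d['centre'],.099);print(d,q,r.inv().apply(q-p))
```

```text
[0.53656652 0.13916645 0.09730069] 0.649412686214357 [-0.71717426  0.11751701 -0.0463888 ]
{'centre': [265.0, 249.6], 'score': 0.88} [0.53579448 0.13974422 0.099     ] [-0.00086724 -0.00041432 -0.00170111]
```

View pics/w10.png

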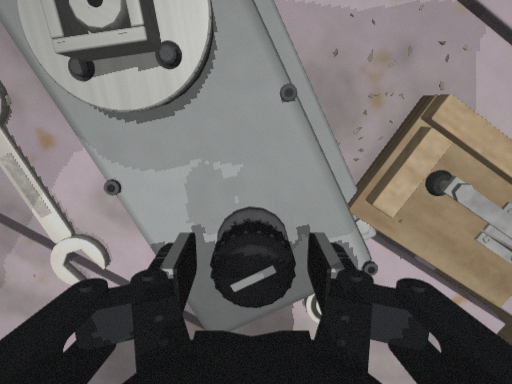

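>>> {"api": "carry_out", "payload": {"deltas": [[[0,0.1,0],0],[[0,0.1,0],0],[[0,0.1,0],0],[[0,0.1,0],0]], "hand": 0.3}}

```text
t: 14.28
eef_pos: [0.5369, 0.1384, 0.098]
tool_rot: [-0.005, 0.994, -0.108, 0.004]
contact_force: [-0.8, 1.1, 6.3]
gripper_width: 0.447
```

>>> {"api": "carry_out", "payload": {"deltas": [[[0,0,0],8],[[0,0,0],16],[[0,0,0],24],[[0,0,-0.05],32],[[0,0,-0.15],40],[[0,0,-0.25],48],[[0,0,-0.35],56],[[0,0,-0.45],64],[[0,0,-0.5],72],[[0,0,-0.5],75]]}}

```text
t: 15.52
eef_pos: [0.5418, 0.1325, 0.1059]
tool_rot: [-0.008, 0.72, -0.693, 0.007]
contact_force: [5.9, -14.1, 12.5]
gripper_width: 0.443
```

>>> {"api": "carry_out", "payload": {"deltas": [[[0,0,0],0],[[0,0,0],0],[[0,0,0],0],[[0,0,-4],0],[[0,0,-8],0],[[0,0,-12],0],[[0,0,-12],0],[[0,0,-12],0]], "hand": 0.65}}

```text
t: 16.52
eef_pos: [0.5386, 0.133, 0.225]
tool_rot: [-0.007, 0.721, -0.693, 0.006]
contact_force: [-0.9, 0.4, -1.3]
gripper_width: 0.65
```

Run:
```python
from h import *
im=snap('wrist','w11'); p,r,o=pose();print(p,o['gripper_width'],o['contact_force'],o['q'][6])
for z in(.099,.107):
  print(proj('wrist',(.535,.139,z)))
a=snap('scene','s11')
c=lambda n:cv2.resize(cv2.imread(f'pics/{n}.png')[165:245,215:325],(256,186),interpolation=cv2.INTER_CUBIC)
cv2.imwrite('pics/v11.png',np.hstack([im[:,:,::-1],np.vstack([c('s9'),c('s11'),np.zeros((12,256,3),np.uint8)])]))
```

```text
[0.53838138 0.13280838 0.22464284] 0.6488882087974545 [ 0.14241718  0.30408317 -0.04128274] -1.3063527035637499
(np.float64(195.90728746536243), np.float64(245.36467158926592))
(np.float64(198.48298642009377), np.float64(245.16775573728376))
```

View pics/v11.png

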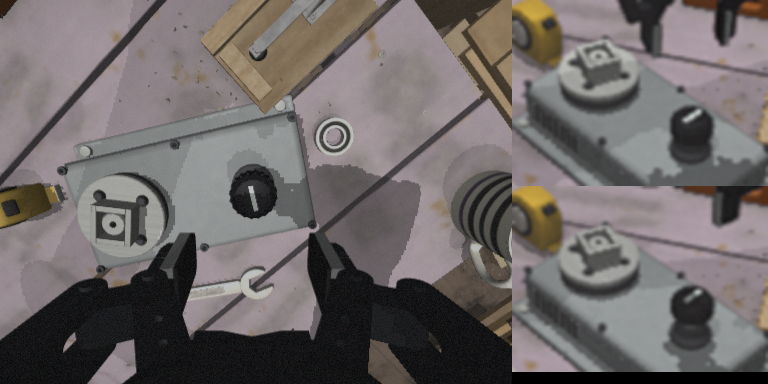

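Run:
```python
from h import *
a,b=at('wrist',(186,250),.107),at('wrist',(210,255),.107);d=b-a;print((a+b)/2,np.degrees(np.arctan2(d[1],d[0])))
print('exp shift',proj('scene',(.534,.139,.107)),proj('scene',(.534,.139,.099)))
g={n:cv2.imread(f'pics/{n}.png') for n in('scene','s4','s9','s11')}
for n in g:
    r,m=0,0
    h=(g[n].max(2)<60)[195:240,272:310]; ys,xs=np.nonzero(h); print(n,'dark rows top',ys.min()+195,'n',len(ys))
t=g['scene'][206:228,278:302]
for n in('s4','s9','s11'):
    res=cv2.matchTemplate(g[n][190:250,265:315],t,cv2.TM_CCOEFF_NORMED);_,v,_,l=cv2.minMaxLoc(res);print(n,v,l[1]+190-206,l[0]+265-278)
# plate-seat: template vertical shift of collar
for n in('scene','s3','s9','s11'):
    im=cv2.imread(f'pics/{n}.png'); h=models.spot_in('face_plate','scene') if n=='s11' else None
    print(n,h and h[:1])
print(proj('scene',(.4975,.2645,.109)),proj('scene',(.4975,.2645,.097)))
```

```text
[0.5355637 0.1326561 0.107    ] -166.44735323919252
exp shift (np.float64(210.237259370419), np.float64(289.95123039240525)) (np.float64(212.94870577773096), np.float64(289.7548760088152))
scene dark rows top 203 n 331
s4 dark rows top 211 n 305
s9 dark rows top 203 n 298
s11 dark rows top 203 n 325
s4 0.9199066758155823 3 0
s9 0.9575728178024292 3 0
s11 0.9794504046440125 0 0
scene None
s3 None
s9 None
s11 [{'centre': [196.4, 252.0], 'score': 0.71}]
(np.float64(182.411015975469), np.float64(248.59927220278078)) (np.float64(186.38331746720155), np.float64(248.69079984211558))
```

```bash
python3 -c "
from h import *
print(bot.hand_in())"
```

```text
the job is handed in; nothing more can be done
None
```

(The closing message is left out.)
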